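# Put the paints back in their holders after the craft class

### The arm

A 6-joint arm with a two-finger parallel gripper is mounted at the origin on the work surface. World frame = base frame: x ahead of the robot, y to its left, z up, the work surface at z = 0. Lengths are in m, angles in rad, forces in N, time in s.
With the tool pointing down it reaches from about 0.35 to 0.975 m from the base axis. Payload 4.9 kg.
Tool frame: the origin (TCP) lies at the very end of the fingers, on their centre line; the grasp point (between the pads) lies 19 mm behind it (manip.grip_depth is the distance from the TCP to the grasp point, in m); z points along the fingers, x is the direction in which the jaws open and shut, and the axes are right-handed (so a half turn about z gives the same grasp; the last joint's range is limited). The gripper opens to 85 mm and grips with 20 to 120 N. Pads are 22 mm wide; open, the fingers measure 114 mm over their backs; the gripper's body (76 mm by 85 mm) begins 54 mm behind the grasp point. The pads swing forward as they close: fully open they stand 13 mm farther back than shut.
Start: joints at [1.196, 0.053, 1.613, -0, 1.476, -0.119], TCP at [0.158, 0.605, 0.231] pointing down, gripper open.
Joint ranges: [-3.01, 3.01], [-1.01, 2.22], [0.06, 2.58], [-1.02, 4.17], [0.09, 2.62], [-3.14, 3.14]. Speed limits (rad/s): [2.57, 2.57, 3.14, 3.14, 3.14, 3.14].

### API

Orientations are given as a unit quaternion [w, x, y, z].
In Python, from plant import manip gives the robot as it stands. The module is installed in compiled form; this text tells all that it offers.
- The arm moves only by the shell command python3 -m crank 'ROWS' [OPENING]. ROWS is JSON, a list of rows, each a list of 4 numbers: the shift along the tool's x, y, z in cm, then the turn about the tool's z in units of 6 degrees (1.0 is 6 degrees). A call has 1 to 10 rows; each row shifts and turns the commanded pose from where the row before left it, along the tool's axes as they then stand; what a row does not reach is not made up. A row lasts 1/12 s, in which the tool goes at most 41.7 mm and 7.16 degrees, less where a joint would pass 70% of its speed; a pose out of reach is approached as far as the arm can. A call with a gripper value outside its range is refused whole. OPENING is the opening, from 0 (shut) to 1 (fully open), set as the call begins (- or left out, the last holds). The fingers move at their own pace and stop on an object; the grip force is fixed at half the most. Time passes only in rows, so rows that do not move let the fingers close. It gives the time, the measured TCP pose, the force and the opening at its end, in the units of the state.
- manip.state(): the state, without advancing time (a new reading comes with each control period).
- manip.grab_frame(name): name is "side" or "top"; returns a dict with "img" (480x640x3 uint8, red, green, blue), "intrinsics" (3x3 intrinsics, pixels), "D" ([k1, k2, p1, p2, k3] as OpenCV has them; the pictures are not rectified), "position" and "orientation" of the camera in the world. Camera axes: x right, y up, looking along -z (the intrinsics and any distortion apply to the point x, -y, -z); pixel columns grow to the right and rows downward; lengths in m; the calibration is good to about 2 mm. A picture is of the moment at which its call begins. There is no depth.
- manip.job_done(): hands the job in, once; it reports no verdict.
The state is a dict: "time": time; "joint_pos": joint angles; "joint_vel": joint speeds; "joint_efforts": joint torques, N m; "tool_pos": TCP position; "tool_rot": TCP orientation; "contact_force": force on the tool from outside, world axes, zero at the start; "ft_torque": the same for the moment, N m; "gripper_width": opening from 0.0 (shut) to 1.0 (fully open).
Only numpy, scipy, OpenCV 4.12 (cv2) and the standard library are available. Lean on these libraries where they do the work, as an engineer would, in place of code of your own. Each camera call takes 0.05 s, during which the arm holds its last target.

### The job

Put the three white-capped paint containers standing loose on the table back into the wooden holders they fit: the wide pot into the round well, the square bottle squarely into the square well, and the slim bottle into the gap between the two slim bottles in the rack. Set each one down upright on the floor of its well and let go, without dropping it, and do not shift or tip the bottles already in the rack, the glue bottle or the glass.

Things in the scene. Friction and masses are not known exactly. Their poses are not given: they have to be found in the camera images.
- pot_center (a point): Loose wide paint pot, an upright plain round cylinder 50 mm in diameter and 64 mm high: light grey plastic below, white cap on top, of the same diameter. The point is its centre, 32 mm above its underside. About 130 g.
- square_center (a point): Loose square paint bottle: light grey plastic body 40 x 40 mm and 54 mm high, with a round white cap 29 mm in diameter on it, 71 mm high in all. The point is on its axis half-way up, 35.5 mm above its underside; its x and y axes are square to the flat sides. About 100 g.
- slim_center (a point): The loose slim round paint bottle, standing by itself on the table: light grey plastic body 30 mm in diameter and 56 mm high, white cap 25 mm in diameter, 78 mm high in all. The point is its centre, 39 mm above its underside. About 60 g.
- left_mate_center (a point): A slim paint bottle just like the loose one (30 mm in diameter, 78 mm high), already standing loose in the rack, on the rack's +y side, its axis 39 mm from the middle of the gap. The point is its centre, 39 mm above its underside. It stays where it is.
- right_mate_center (a point): A slim paint bottle just like the loose one (30 mm in diameter, 78 mm high), already standing loose in the rack, on the rack's -y side, its axis 39 mm from the middle of the gap. The point is its centre, 39 mm above its underside. It stays where it is.
- round_seat (a point): Holder for the wide pot: a fixed light-wood block 92 x 92 mm, 16 mm high, with one round well 66 mm in diameter and 10 mm deep. The point is the centre of the well's floor, 6 mm above the table; z is up. A seated pot stands on that floor, so the rim reaches 10 mm above its underside: keep fingertips above the rim.
- square_seat (a point): Holder for the square bottle: a fixed light-wood block 80 x 80 mm, 16 mm high, with one square well 55 x 55 mm, 10 mm deep. The point is the centre of the well's floor, 6 mm above the table; x and y are square to the well's sides, z is up. The bottle stands on that floor, turned square with the well; keep fingertips above the rim, 10 mm over its underside.
- rack_gap (a point): Slim bottles' rack: fixed light-wood block 66 (x) by 136 mm (y), 16 mm high, with a well 46 x 116 mm, 10 mm deep. A slim bottle stands at each end; the gap between them, 48 mm along y, is the place. The point is the gap's middle on the well's floor, 6 mm above the table; y along the row, z up. Fingers on a bottle's x sides clear the neighbours; keep tips above the rim (10 mm over the floor).
- glue_center (a point): Bystander: black round glue bottle with a pointed nozzle, 32 mm in diameter, 100 mm high, loose. The point is its centre, 50 mm up. Not paint: leave it where it stands.
- glass_center (a point): Bystander: open greenish drinking glass, 72 mm in diameter at the rim, 85 mm high, loose. The point is its centre, 42.5 mm up. Leave it where it stands.
Things that resemble listed ones, but are neither listed nor needed, are in the scene too. What is shaped like the part that bears pot_center but orange, purple or red is not meant.

How it is judged:
By the outcome, as a careful person would: the job done as asked, in the order asked, and still so for the second after the job is handed in, with the robot touching nothing.
It also fails if it takes over 83 s, if anything falls off the work surface, if the arm or the gripper's body presses on something with over 40 N, if the wrist force passes 120 N, or if a joint passes its speed limit or range.

## Working session

There is one attempt and no reset: what is moved stays moved. The work goes in short steps, Python scripts to look and compute and a shell command to move; the robot and the scene stay as the last step left them, time stands still between calls to the robot, and variables do not carry over. Pictures are saved under pics/ and viewed, and the job is handed in when it is done.

```bash
mkdir -p pics
python3 - <<'E'
from plant import manip
import cv2,json
print(manip.state())
for n in("side","top"):
    f=manip.grab_frame(n); cv2.imwrite(f"pics/{n}0.png",f["img"][:,:,::-1])
    print(n,f["intrinsics"],f["D"],f["position"],f["orientation"])
E
```

```text
{'time': 0.0, 'joint_pos': array([ 1.19599715e+00,  5.33750490e-02,  1.61428584e+00,  1.59419372e-05,
        1.47599195e+00, -1.18984390e-01]), 'joint_vel': array([-0.00125179,  0.00099974, -0.00097619, -0.00074546, -0.00102753,
        0.00023189]), 'joint_efforts': array([-1.01253336e-03, -3.93684840e+01, -3.70175064e+01, -1.62149977e-04,
        6.94793242e-03,  7.90048603e-06]), 'tool_pos': array([0.15790449, 0.60408643, 0.23005661]), 'tool_rot': array([ 5.21475501e-04,  7.91528242e-01,  6.11131722e-01, -8.88377828e-04]), 'contact_force': array([ 0.69017802, -0.0114725 ,  0.45556826]), 'ft_torque': array([ 0.06490314,  0.01319338, -0.07128046]), 'gripper_width': 1.00113836453811}
side [[458.04714989   0.         309.94539648]
 [  0.         458.04714989 241.57639694]
 [  0.           0.           1.        ]] [-0.06687441  0.          0.          0.          0.        ] [ 0.5120933  -0.74677879  0.59889229] [ 0.88729079  0.45932943 -0.02217344 -0.03521176]
top [[524.65301514   0.         321.94809687]
 [  0.         524.65301514 231.925721  ]
 [  0.           0.           1.        ]] [-0.1230611  0.         0.         0.         0.       ] [0.41949932 0.00196663 1.36902294] [-0.69809274 -0.03838907  0.04672688  0.71344895]
```

View pics/side0.png

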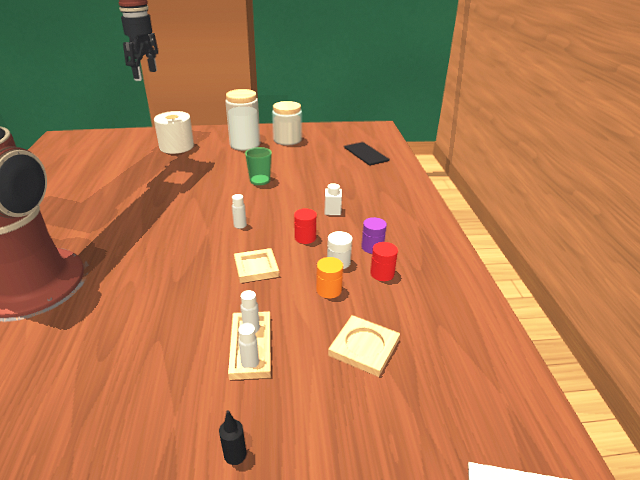

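View pics/top0.png

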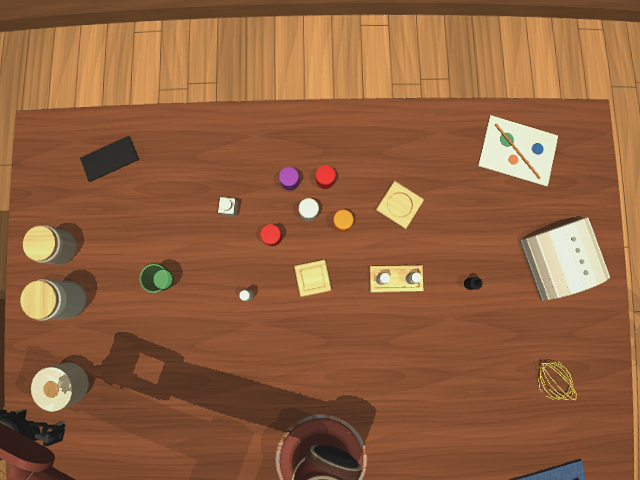

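The top view shows the white pot at (309,208), with orange, purple and red look-alikes around it. The square bottle is at (228,206) and the slim bottle at (245,295). The holders are round (400,204), square (312,278) and rack (397,278). I'll enlarge these to confirm and get precise pixels.

```bash
cat > h.py <<'E'
import numpy as np,cv2
from scipy.spatial.transform import Rotation as R
def cam(f):
    q=np.array(f["orientation"]);Rm=R.from_quat(q[[1,2,3,0]]).as_matrix()
    return Rm,np.array(f["position"]),np.array(f["intrinsics"]),np.array(f["D"])
def proj(f,P):
    Rm,t,K,D=cam(f);M=np.diag([1,-1,-1])@Rm.T
    return cv2.projectPoints(np.atleast_2d(P).astype(float),cv2.Rodrigues(M)[0],-M@t,K,D)[0][:,0]
def back(f,uv,z):
    Rm,t,K,D=cam(f)
    p=cv2.undistortPoints(np.array(uv,float).reshape(-1,1,2),K,D)[:,0]
    d=np.c_[p[:,0],-p[:,1],-np.ones(len(p))]@Rm.T
    return t+d*((z-t[2])/d[:,2])[:,None]
def crop(f,x0,y0,x1,y1,s,name):
    cv2.imwrite(name,cv2.resize(f["img"][y0:y1,x0:x1,::-1],None,fx=s,fy=s,interpolation=cv2.INTER_CUBIC))
def cyl(c,d,z,n=60):
    a=np.linspace(0,2*np.pi,n);return np.c_[c[0]+d/2*np.cos(a),c[1]+d/2*np.sin(a),np.full(n,z)]
E
python3 - <<'E'
from plant import manip
from h import *
import pickle
F={n:manip.grab_frame(n) for n in("side","top")}
pickle.dump(F,open("F0.pkl","wb"))
crop(F["top"],210,160,350,250,5.7,"pics/t_a.png")
crop(F["top"],230,180,430,310,4,"pics/t_b.png")
crop(F["side"],220,170,420,310,4,"pics/s_a.png")
crop(F["side"],210,230,410,390,3.75,"pics/s_b.png")
E
```

```text
(no output)
```

View pics/t_a.png

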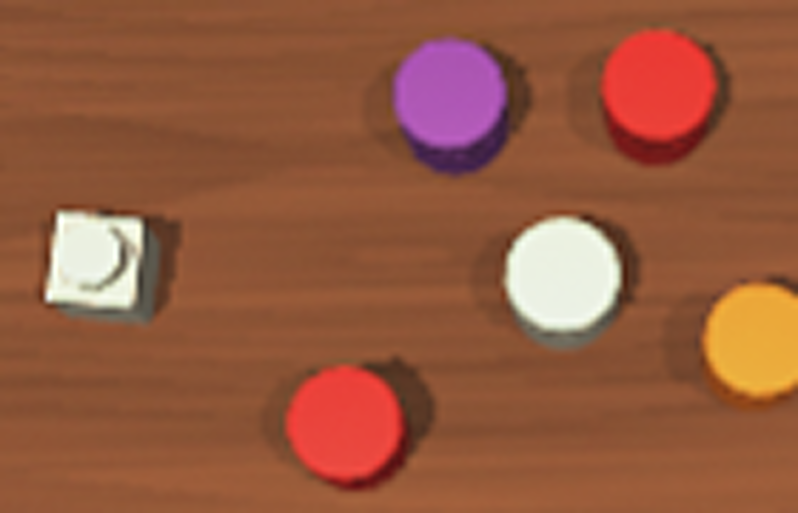

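View pics/t_b.png

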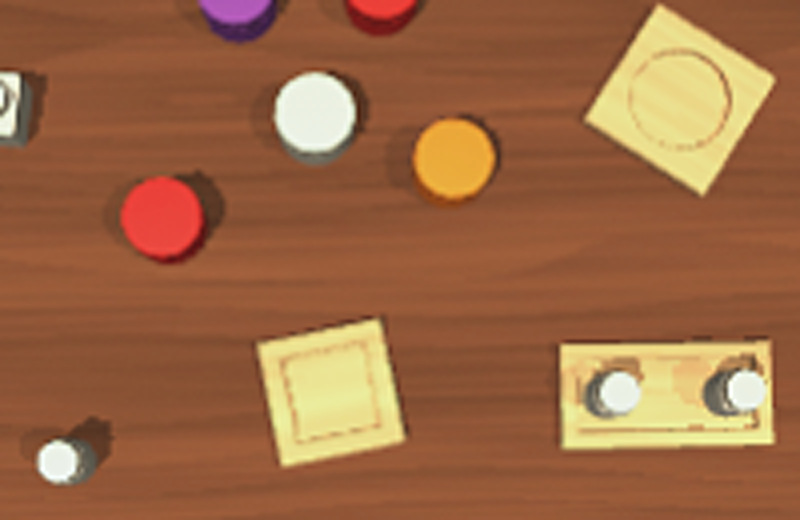

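View pics/s_a.png

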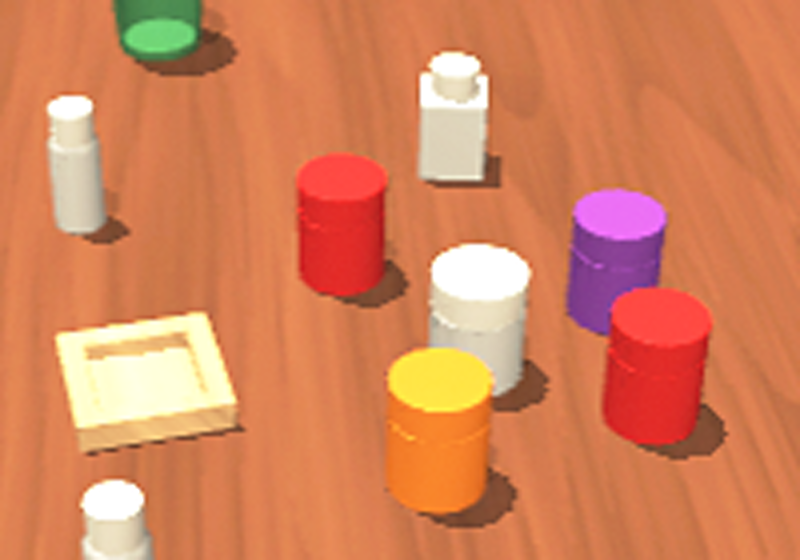

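View pics/s_b.png

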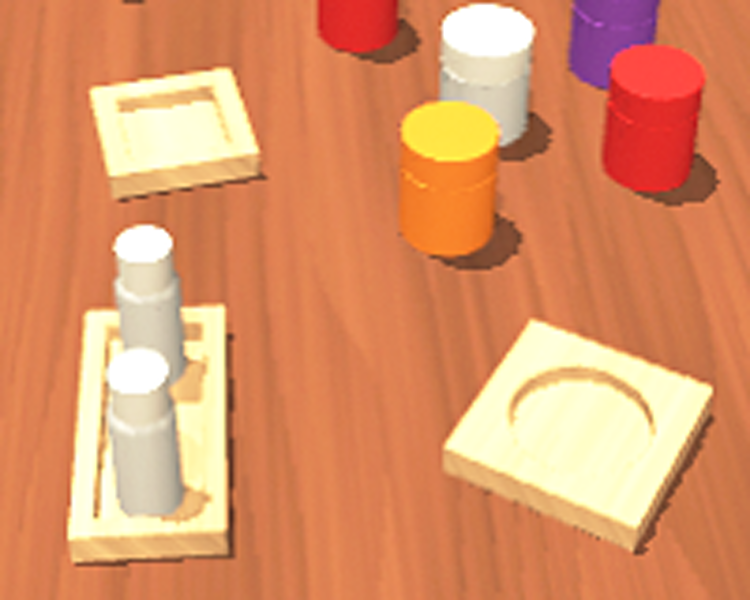

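```bash
cat > m.py <<'E'
from h import *
import pickle
F=pickle.load(open("F0.pkl","rb"));T=F["top"];S=F["side"]
def un(p,x0,y0,s): return (np.array(p,float)+.5)/s-.5+[x0,y0]
a=lambda p:un(p,210,160,5.7); b=lambda p:un(p,230,180,4)
sa=lambda p:un(p,220,170,4); sb=lambda p:un(p,210,230,3.75)
print("TOP caps")
for n,p,z in[("pot",a([(563,274)]),.064),("purple",a([(450,95)]),.064),("redR",a([(659,85)]),.064),("redL",a([(345,424)]),.064),("orange",a([(760,341)]),.064),("sqcap",a([(94,257)]),.071),("slim",b([(59,462)]),.078),("mateL",b([(620,393)]),.084),("mateR",b([(745,390)]),.084)]:
    print(n,back(T,p,z)[0].round(4))
for n,p,z in[("sqbody",a([(56,212),(145,215),(137,307),(47,299)]),.054),("round",b([(658,5),(775,78),(704,195),(586,118)]),.016),("square",b([(257,342),(380,318),(405,439),(282,467)]),.016),("rack",b([(560,343),(771,340),(774,444),(560,448)]),.016)]:
    c=back(T,p,z)[:,:2];e=np.roll(c,-1,0)-c
    print(n,"c",c.mean(0).round(4),"sides",np.linalg.norm(e,axis=1).round(3),"ang",np.degrees(np.arctan2(e[:,1],e[:,0])).round(1))
print("SIDE")
for n,p,z in[("pot",sa([(481,270)]),.064),("sqcap",sa([(455,64)]),.071),("slim",sa([(71,107)]),.078),("mateL",sb([(143,244)]),.084),("mateR",sb([(138,370)]),.084),("purple",sa([(619,214)]),.064),("redR",sa([(659,313)]),.064),("orange",sa([(439,378)]),.064)]:
    print(n,back(S,p,z)[0].round(4))
for n,p,z in[("round",sb([(535,320),(712,388),(634,536),(445,460)]),.016),("square",sb([(92,88),(231,68),(259,157),(113,181)]),.016),("rack",sb([(86,310),(225,306),(229,542),(72,545)]),.016)]:
    c=back(S,p,z)[:,:2];e=np.roll(c,-1,0)-c
    print(n,"c",c.mean(0).round(4),"sides",np.linalg.norm(e,axis=1).round(3),"ang",np.degrees(np.arctan2(e[:,1],e[:,0])).round(1))
E
python3 m.py
```

```text
TOP caps
pot [0.6396 0.0176 0.064 ]
purple [0.7216 0.0665 0.064 ]
redR [ 0.7242 -0.0268  0.064 ]
redL [0.5749 0.1147 0.064 ]
orange [ 0.6079 -0.0687  0.064 ]
sqcap [0.6505 0.2243 0.071 ]
slim [0.4236 0.1785 0.078 ]
mateL [ 0.4582 -0.166   0.084 ]
mateR [ 0.4581 -0.2433  0.084 ]
sqbody c [0.653  0.2263] sides [0.04  0.042 0.041 0.04 ] ang [-93.3 175.1  83.6  -5.7]
round c [ 0.6519 -0.2221] sides [0.091 0.092 0.092 0.09 ] ang [-123.7  146.6   55.3  -34.1]
square c [0.4656 0.0114] sides [0.081 0.079 0.081 0.082] ang [ -80.2 -169.7  101.5   10.3]
rack c [ 0.459  -0.2051] sides [0.138 0.067 0.139 0.068] ang [-90.6 179.3  89.6  -1.8]
SIDE
pot [0.6412 0.0186 0.064 ]
sqcap [0.6537 0.2272 0.071 ]
slim [0.4258 0.1786 0.078 ]
mateL [ 0.4595 -0.1668  0.084 ]
mateR [ 0.4594 -0.2442  0.084 ]
purple [0.7226 0.0658 0.064 ]
redR [ 0.7247 -0.0252  0.064 ]
orange [ 0.6091 -0.0691  0.064 ]
round c [ 0.6524 -0.2254] sides [0.09  0.097 0.089 0.099] ang [ -34.2 -123.4  147.3   57.5]
square c [0.4669 0.0096] sides [0.08  0.084 0.079 0.085] ang [   9.8  -80.5 -169.4  100.4]
rack c [ 0.4601 -0.2078] sides [0.067 0.142 0.066 0.141] ang [ -1.8 -90.1 177.3  90.6]
```

Every candidate agrees between the two views to about 2 mm. The white pot at top (309,208) is the only cylinder with a grey body and white cap, so it is the one meant, and the crop confirms it. The loose slim bottle is at top (245,295), outside the rack, and the square bottle is at (228,206). I'll refine the square bottle's yaw numerically and write a helper that gives the remaining shift.

```bash
cat > d.py <<'E'
# usage: d.py x y z jawdeg -> remaining shift in tool axes (cm), turn (units)
import sys;from plant import manip
from h import *
x,y,z,j=map(float,sys.argv[1:5]);s=manip.state();q=s["tool_rot"]
M=R.from_quat(q[[1,2,3,0]]).as_matrix();yaw=np.degrees(np.arctan2(M[1,0],M[0,0]))
t=-((j-yaw+90)%180-90)
a=np.radians(yaw-t);N=np.array([[np.cos(a),np.sin(a),0],[np.sin(a),-np.cos(a),0],[0,0,-1]])
dl=np.array([x,y,z])-s["tool_pos"]
print("pos",s["tool_pos"].round(4),"yaw",yaw.round(2),"tilt",(M[:2,2]).round(4),"F",s["contact_force"].round(1),"w",round(s["gripper_width"],3),"t",s["time"])
print("shift now-axes cm",(M.T@dl*100).round(2)," shift after-turn axes cm",(N.T@dl*100).round(2)," turn",round(t/6,2))
E
python3 - <<'E'
from h import *;import pickle
from scipy.optimize import minimize
F=pickle.load(open("F0.pkl","rb"))
T=F["top"]
x0,y0,x1,y1=215,193,245,220
im=T["img"][y0:y1,x0:x1].astype(float);s=8
# light top face (body top + cap): bright neutral mask upsampled
big=cv2.resize(im,None,fx=s,fy=s,interpolation=cv2.INTER_CUBIC)
m=(big[:,:,2]>150).astype(np.uint8)
cs,_=cv2.findContours(m,0,1);c=max(cs,key=cv2.contourArea)
p=(c[:,0]+.5)/s-.5+[x0,y0]
w=back(T,p,.054)[:,:2]
print(len(p),cv2.minAreaRect((w*1000).astype(np.float32)))
cv2.imwrite("pics/sqm.png",np.hstack([big[:,:,::-1].clip(0,255),np.repeat(m[:,:,None]*255,3,2)]))
# square holder outline
for nm,(a,b,c_,d),z in[("square",(290,255,335,300),.016),("rack",(365,258,430,298),.016),("round",(370,176,430,232),.016)]:
    im=T["img"][b:d,a:c_].astype(float);big=cv2.resize(im,None,fx=s,fy=s,interpolation=cv2.INTER_CUBIC)
    m=((big[:,:,1]>150)).astype(np.uint8);cs,_=cv2.findContours(m,0,1);c=max(cs,key=cv2.contourArea)
    w=back(T,(c[:,0]+.5)/s-.5+[a,b],z)[:,:2];print(nm,cv2.minAreaRect((w*1000).astype(np.float32)))
E
python3 d.py 0.640 0.018 0.15 0
```

```text
468 ((652.2215576171875, 226.97314453125), (39.832359313964844, 41.03459548950195), 82.44436645507812)
square ((464.88287353515625, 11.66805648803711), (81.1996078491211, 81.52804565429688), 10.49388313293457)
rack ((458.15667724609375, -205.2963409423828), (137.89341735839844, 67.34781646728516), 89.35970306396484)
round ((652.1168212890625, -222.07955932617188), (93.17008209228516, 93.6529541015625), 55.63874435424805)
pos [0.158  0.6043 0.2305] yaw 75.34 tilt [-0.0005 -0.0012] F [0.9 0.4 0.5] w 1.001 t 0.2
shift now-axes cm [-44.52  61.47   8.1 ]  shift after-turn axes cm [48.2  58.63  8.05]  turn 12.56[ WARN:0@1.068] global loadsave.cpp:1063 imwrite_ Unsupported depth image for selected encoder is fallbacked to CV_8U.
```

View pics/sqm.png

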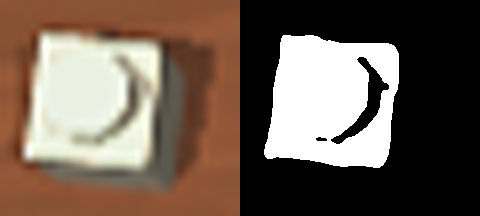

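```bash
python3 -m crank '[[-2.2,3.1,0,0],[-2.2,3.1,0,0],[-2.2,3.1,0,0],[-2.2,3.1,0,0],[-2.2,3.1,0,0],[-2.2,3.1,0,0],[-2.2,3.1,0,0],[-2.2,3.1,0,0],[-2.2,3.1,0,0],[-2.2,3.1,0,0]]' 1; python3 d.py 0.640 0.018 0.15 0
```

```text
time: 1.03
tool_pos: [0.4031, 0.3117, 0.2313]
tool_rot: [0.0, 0.791, 0.611, 0.0]
contact_force: [0.7, 1.2, -0.1]
gripper_width: 1.002
pos [0.4031 0.3117 0.2313] yaw 75.35 tilt [0.0002 0.0001] F [ 0.7  1.2 -0.1] w 1.002 t 1.0333
shift now-axes cm [-22.43  30.35   8.13]  shift after-turn axes cm [23.69 29.37  8.13]  turn 12.56
```

The mask shows the square bottle's top face as a clean square, yawed about -6°. The square well is at about +10.3°. I'll carry on to the pot.

```bash
python3 -m crank '[[-2.5,3.3,0,0],[-2.5,3.3,0,0],[-2.5,3.3,0,0],[-2.5,3.3,0,0],[-2.5,3.3,0,0],[-2.5,3.3,0,0],[-2.5,3.3,0,0],[-2.5,3.3,0,0],[-2.4,3.9,0,0],[0,0,0,0]]'; python3 -m crank '[[0,0,0.8,1.1],[0,0,0.8,1.1],[0,0,0.8,1.1],[0,0,0.8,1.1],[0,0,0.8,1.1],[0,0,0.8,1.1],[0,0,0.8,1.1],[0,0,0.8,1.1],[0,0,0.8,1.1],[0,0,0.8,1.1]]';  python3 -m crank '[[0,0,0,0.8],[0,0,0,0.8],[0,0,0,0]]'; python3 d.py 0.640 0.018 0.022 0
```

```text
time: 1.87
tool_pos: [0.6391, 0.0173, 0.23]
tool_rot: [0.001, 0.793, 0.609, -0.001]
contact_force: [-1.5, -0.2, -0.9]
gripper_width: 1.004
time: 2.7
tool_pos: [0.6356, 0.0233, 0.1506]
tool_rot: [-0.0, 0.997, 0.079, -0.0]
contact_force: [-0.6, -0.0, 0.4]
gripper_width: 1.004
time: 2.95
tool_pos: [0.6355, 0.0233, 0.1507]
tool_rot: [-0.0, 1.0, -0.003, -0.001]
contact_force: [0.6, 0.0, -0.1]
gripper_width: 1.0
pos [0.6355 0.0233 0.1507] yaw -0.32 tilt [-0.001   0.0002] F [ 0.6  0.  -0.1] w 1.0 t 2.95
shift now-axes cm [ 0.46  0.53 12.87]  shift after-turn axes cm [ 0.45  0.53 12.87]  turn -0.05
```

```bash
python3 -m crank '[[0.45,0.53,0,0],[0,0,2,0],[0,0,2,0],[0,0,2,0],[0,0,2,0],[0,0,2,0],[0,0,1.5,0],[0,0,1.3,0],[0,0,0,0],[0,0,0,0]]'; python3 d.py 0.640 0.018 0.022 0
python3 - <<'E'
from plant import manip
from h import *
S=manip.grab_frame("side");T=manip.grab_frame("top")
a=cv2.resize(S["img"][180:310,270:430],None,fx=2.5,fy=2.5,interpolation=2);b=cv2.resize(T["img"][150:280,230:390],None,fx=2.5,fy=2.5,interpolation=2)
cv2.imwrite("pics/p1.png",np.hstack([a,b])[:,:,::-1])
E
```

```text
time: 3.78
tool_pos: [0.6402, 0.0176, 0.0228]
tool_rot: [-0.0, 1.0, -0.002, -0.001]
contact_force: [0.8, 0.3, -0.1]
gripper_width: 1.0
pos [0.6402 0.0176 0.0228] yaw -0.23 tilt [-0.0011  0.0001] F [ 0.8  0.3 -0.1] w 1.0 t 3.7833
shift now-axes cm [-0.03 -0.04  0.08]  shift after-turn axes cm [-0.02 -0.04  0.08]  turn -0.04
```

View pics/p1.png

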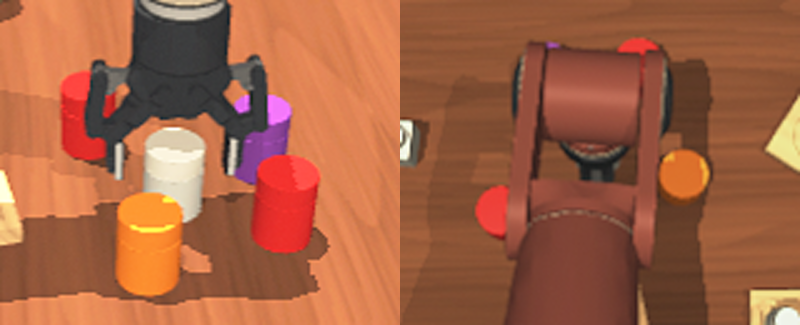

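The fingers straddle the white pot cleanly, with no neighbour between them. I'll close and lift a little.

```bash
python3 -m crank '[[0,0,0,0],[0,0,0,0],[0,0,0,0],[0,0,0,0],[0,0,0,0],[0,0,0,0],[0,0,0,0],[0,0,0,0],[0,0,0,0],[0,0,0,0]]' 0;python3 -m crank '[[0,0,0,0],[0,0,0,0],[0,0,0,0]]'; python3 d.py 0.652 -0.223 0.15 0
```

```text
time: 4.72
tool_pos: [0.6414, 0.0176, 0.0246]
tool_rot: [0.0, 1.0, -0.002, 0.001]
contact_force: [-0.4, -0.6, 6.3]
gripper_width: 0.578
time: 4.97
tool_pos: [0.6414, 0.0176, 0.0246]
tool_rot: [0.0, 1.0, -0.002, 0.001]
contact_force: [-0.3, 0.4, 6.1]
gripper_width: 0.57
pos [0.6414 0.0176 0.0246] yaw -0.25 tilt [ 0.002  -0.0002] F [-0.3  0.4  6.1] w 0.57 t 4.9667
shift now-axes cm [  1.19  24.06 -12.53]  shift after-turn axes cm [  1.06  24.06 -12.54]  turn -0.04
```

```bash
python3 -m crank '[[0,0,-0.5,0],[0,0,-1,0],[0,0,-1.5,0],[0,0,-2,0],[0,0,-2,0],[0,0,-2,0],[0,0,-2,0],[0,0,-1.5,0],[0,0,0,0]]'; python3 -m crank '[[0,1,0,0],[0.1,2,0,0],[0.1,3,0,0],[0.2,3,0,0],[0.2,3,0,0],[0.2,3,0,0],[0.2,3,0,0],[0.1,3,0,0],[0,2,0,0],[0,1,0,0]]';python3 -m crank '[[0,0.06,0,0],[0,0,0,0],[0,0,0,0]]'; python3 d.py 0.652 -0.223 0.0305 0
python3 - <<'E'
from plant import manip
from h import *
S=manip.grab_frame("side");T=manip.grab_frame("top")
a=cv2.resize(S["img"][230:400,250:460],None,fx=2.,fy=2.,interpolation=2);b=cv2.resize(T["img"][120:290,300:500],None,fx=1.9,fy=2,interpolation=2)
cv2.imwrite("pics/p2.png",np.hstack([a,b])[:,:,::-1])
E
```

```text
time: 5.72
tool_pos: [0.643, 0.0175, 0.1539]
tool_rot: [0.0, 1.0, -0.002, 0.004]
contact_force: [1.2, 0.0, -1.7]
gripper_width: 0.575
time: 6.55
tool_pos: [0.6487, -0.2255, 0.1458]
tool_rot: [-0.0, 1.0, -0.004, -0.002]
contact_force: [-0.4, 0.6, -1.6]
gripper_width: 0.574
time: 6.8
tool_pos: [0.65, -0.2218, 0.1474]
tool_rot: [-0.001, 1.0, -0.002, -0.001]
contact_force: [-0.3, 1.0, -1.5]
gripper_width: 0.574
pos [ 0.65   -0.2218  0.1474] yaw -0.21 tilt [-0.0014  0.0012] F [-0.3  1.  -1.5] w 0.574 t 6.8
shift now-axes cm [ 0.22  0.14 11.69]  shift after-turn axes cm [ 0.2   0.12 11.69]  turn -0.03
```

View pics/p2.png

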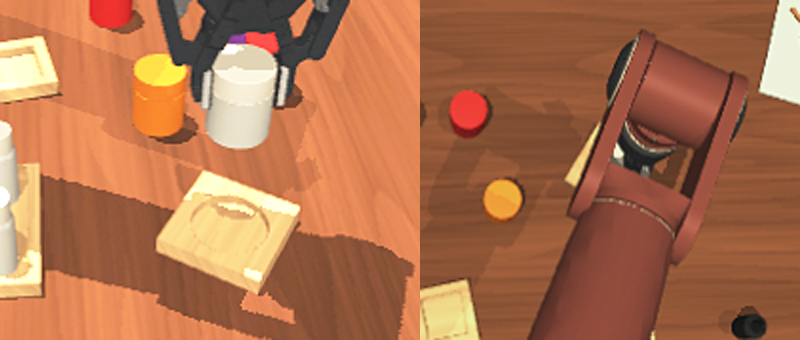

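The pot is held upright over the round well. I'll descend most of the way, then creep down.

```bash
python3 -m crank '[[0.2,0.12,1,0],[0,0,2,0],[0,0,2,0],[0,0,2,0],[0,0,1.5,0],[0,0,1,0],[0,0,0.6,0],[0,0,0.4,0],[0,0,0,0],[0,0,0,0]]'; python3 d.py 0.652 -0.223 0.0305 0;  python3 - <<'E'
from plant import manip
from h import *
S=manip.grab_frame("side")
crop(S,310,260,430,390,4.5,"pics/p3.png")
E
```

```text
time: 7.73
tool_pos: [0.6531, -0.2245, 0.0443]
tool_rot: [0.0, 1.0, -0.002, 0.001]
contact_force: [0.4, -0.1, -0.5]
gripper_width: 0.574
pos [ 0.6531 -0.2245  0.0443] yaw -0.25 tilt [ 0.0014 -0.0006] F [ 0.4 -0.1 -0.5] w 0.574 t 7.7333
shift now-axes cm [-0.11 -0.15  1.38]  shift after-turn axes cm [-0.11 -0.15  1.38]  turn -0.04
```

View pics/p3.png

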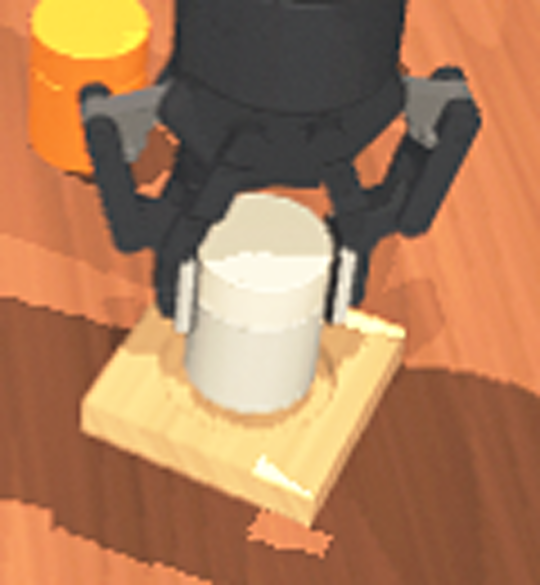

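The pot is centred over the well ring.

```bash
python3 -m crank '[[-0.1,-0.1,0.3,0],[0,0,0.3,0],[0,0,0.3,0],[0,0,0.15,0],[0,0,0,0],[0,0,0,0]]';python3 -m crank '[[0,0,0.1,0],[0,0,0.1,0],[0,0,0,0],[0,0,0,0]]'; python3 d.py 0.652 -0.223 0.0305 0
```

```text
time: 8.28
tool_pos: [0.6512, -0.2232, 0.0325]
tool_rot: [-0.0, 1.0, -0.002, -0.0]
contact_force: [0.5, 0.6, -1.7]
gripper_width: 0.577
time: 8.62
tool_pos: [0.6514, -0.2232, 0.0308]
tool_rot: [0.0, 1.0, -0.002, 0.0]
contact_force: [-0.5, -0.4, -0.5]
gripper_width: 0.571
pos [ 0.6514 -0.2232  0.0308] yaw -0.25 tilt [ 0. -0.] F [-0.5 -0.4 -0.5] w 0.571 t 8.6167
shift now-axes cm [ 0.06 -0.02  0.03]  shift after-turn axes cm [ 0.06 -0.02  0.03]  turn -0.04
```

```bash
python3 -m crank '[[0,0,0.08,0],[0,0,0,0],[0,0,0,0],[0,0,0,0]]'; python3 d.py 0.652 -0.223 0.0305 0
```

```text
time: 8.95
tool_pos: [0.6515, -0.2233, 0.0306]
tool_rot: [0.0, 1.0, -0.002, 0.0]
contact_force: [-2.6, 1.2, 3.7]
gripper_width: 0.573
pos [ 0.6515 -0.2233  0.0306] yaw -0.25 tilt [ 0.0002 -0.0002] F [-2.6  1.2  3.7] w 0.573 t 8.95
shift now-axes cm [ 0.05 -0.03  0.01]  shift after-turn axes cm [ 0.05 -0.03  0.01]  turn -0.04
```

The pot touches the floor at the expected height, with 3.7 N. Release and go up.

```bash
python3 -m crank '[[0,0,0,0],[0,0,0,0],[0,0,0,0],[0,0,0,0],[0,0,0,0],[0,0,0,0],[0,0,0,0]]' 1; python3 -m crank '[[0,0,-1,0],[0,0,-2,0],[0,0,-2,0],[0,0,-2,0],[0,0,-2,0],[0,0,-2,0],[0,0,-2,0]]'; python3 d.py 0.652 0.2268 0.15 -6;  python3 - <<'E'
from plant import manip
from h import *
S=manip.grab_frame("side")
crop(S,310,260,430,390,4.5,"pics/p4.png")
E
```

```text
time: 9.53
tool_pos: [0.6514, -0.2232, 0.0299]
tool_rot: [-0.0, 1.0, -0.002, -0.0]
contact_force: [0.2, -0.6, -0.4]
gripper_width: 1.002
time: 10.12
tool_pos: [0.6515, -0.2232, 0.162]
tool_rot: [0.0, 1.0, -0.002, 0.0]
contact_force: [0.4, -0.1, 0.2]
gripper_width: 1.0
pos [ 0.6515 -0.2232  0.162 ] yaw -0.25 tilt [ 0.0009 -0.0004] F [ 0.4 -0.1  0.2] w 1.0 t 10.1167
shift now-axes cm [ -0.15 -45.     1.18]  shift after-turn axes cm [ -4.65 -44.76   1.2 ]  turn 0.96
```

View pics/p4.png

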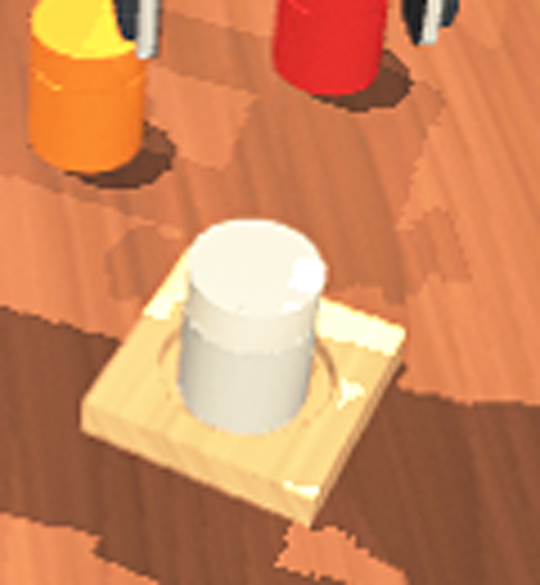

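The pot stands upright inside the well ring. Next is the square bottle.

```bash
python3 -m crank '[[0,-2,0,0],[0,-4,0,0],[0,-4,0,0],[0,-4,0,0],[0,-4,0,0],[0,-4,0,0],[0,-4,0,0],[0,-4,0,0],[0,-4,0,0],[0,-4,0,0]]'; python3 -m crank '[[0,-4,0,0],[0,-3,0,0],[0,0,0,0.96],[0,0,0,0],[0,0,0,0]]'; python3 d.py 0.6525 0.2268 0.022 -6
```

```text
time: 11.0
tool_pos: [0.6528, 0.1588, 0.1604]
tool_rot: [-0.0, 1.0, -0.002, 0.0]
contact_force: [1.1, -0.2, -0.2]
gripper_width: 1.001
time: 11.42
tool_pos: [0.6533, 0.2269, 0.16]
tool_rot: [0.0, 0.999, -0.051, -0.0]
contact_force: [0.9, 0.3, 0.8]
gripper_width: 0.997
pos [0.6533 0.2269 0.16  ] yaw -5.86 tilt [-0.0001 -0.0004] F [0.9 0.3 0.8] w 0.997 t 11.4167
shift now-axes cm [-0.07  0.02 13.8 ]  shift after-turn axes cm [-0.07  0.02 13.8 ]  turn 0.02
```

```bash
python3 -m crank '[[-0.05,0,1.8,0],[0,0,2,0],[0,0,2,0],[0,0,2,0],[0,0,2,0],[0,0,1.5,0],[0,0,1.5,0],[0,0,1,0],[0,0,0,0],[0,0,0,0]]'; python3 d.py 0.6525 0.2268 0.022 -6
python3 - <<'E'
from plant import manip
from h import *
S=manip.grab_frame("side");crop(S,270,140,400,240,5,"pics/p5.png")
E
```

```text
time: 12.25
tool_pos: [0.6528, 0.2266, 0.0217]
tool_rot: [0.0, 0.999, -0.052, -0.0]
contact_force: [-0.3, 0.2, 0.8]
gripper_width: 0.999
pos [0.6528 0.2266 0.0217] yaw -6.01 tilt [-0.0006 -0.0002] F [-0.3  0.2  0.8] w 0.999 t 12.25
shift now-axes cm [-0.04 -0.02 -0.03]  shift after-turn axes cm [-0.04 -0.02 -0.03]  turn -0.0
```

View pics/p5.png

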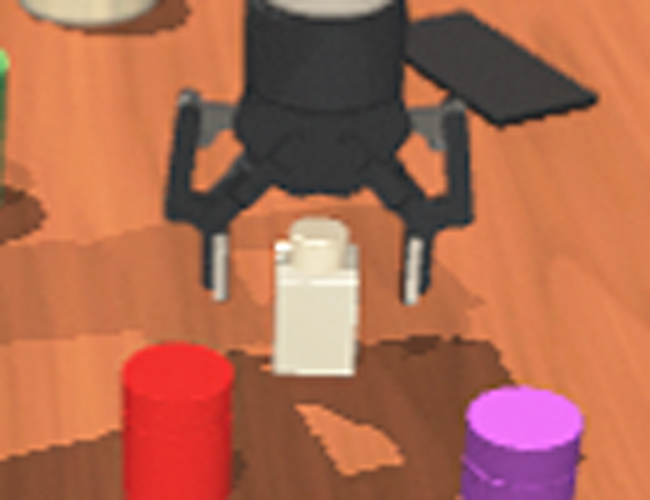

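The fingers are centred either side of the square bottle.

```bash
python3 -m crank '[[0,0,0.3,0],[0,0,0,0],[0,0,0,0],[0,0,0,0],[0,0,0,0],[0,0,0,0],[0,0,0,0],[0,0,0,0],[0,0,0,0],[0,0,0,0]]' 0;python3 -m crank '[[0,0,0,0],[0,0,0,0],[0,0,0,0]]'; python3 d.py 0.466 0.0105 0.15 10.3;python3 -m crank '[[0,0,-0.5,0],[0,0,-1,0],[0,0,-1.5,0],[0,0,-2,0],[0,0,-2,0],[0,0,-2,0],[0,0,-2,0],[0,0,-1.5,0],[0,0,0,0],[0,0,0,0]]'; python3 d.py 0.466 0.0105 0.13 10.3
```

```text
time: 13.13
tool_pos: [0.6536, 0.2271, 0.0199]
tool_rot: [-0.0, 0.999, -0.052, 0.001]
contact_force: [-0.3, 0.1, 5.8]
gripper_width: 0.461
time: 13.38
tool_pos: [0.6536, 0.2271, 0.0199]
tool_rot: [-0.0, 0.999, -0.052, 0.001]
contact_force: [0.4, 0.1, 5.8]
gripper_width: 0.462
pos [0.6536 0.2271 0.0199] yaw -6.01 tilt [0.0015 0.0004] F [0.4 0.1 5.8] w 0.462 t 13.3833
shift now-axes cm [-16.37  23.49 -13.04]  shift after-turn axes cm [-22.33  17.95 -13.01]  turn -2.72
time: 14.22
tool_pos: [0.6535, 0.227, 0.1455]
tool_rot: [-0.0, 0.999, -0.052, 0.001]
contact_force: [-0.4, -0.7, -1.7]
gripper_width: 0.46
pos [0.6535 0.227  0.1455] yaw -6.01 tilt [0.0024 0.0005] F [-0.4 -0.7 -1.7] w 0.46 t 14.2167
shift now-axes cm [-16.38  23.5    1.5 ]  shift after-turn axes cm [-22.32  17.95   1.55]  turn -2.72
```

```bash
python3 -m crank '[[0,0,0,-0.9],[0,0,0,-0.9],[0,0,0,-0.9],[0,0,0,0],[0,0,0,0]]'; python3 -m crank '[[-1.3,1,0,0],[-2.6,2.1,0,0],[-2.6,2.1,0,0],[-2.6,2.1,0,0],[-2.6,2.1,0,0],[-2.6,2.1,0,0],[-2.6,2.1,0,0],[-2.6,2.1,0,0],[-1.6,1.3,0,0],[-1.1,0.9,0,0]]'; python3 -m crank '[[0,0,0,0],[0,0,0,0],[0,0,0,0]]'; python3 d.py 0.466 0.0105 0.026 10.3
python3 - <<'E'
from plant import manip
from h import *
S=manip.grab_frame("side");crop(S,200,180,330,300,5,"pics/p6.png")
E
```

```text
time: 14.63
tool_pos: [0.6519, 0.2266, 0.1419]
tool_rot: [0.0, 0.996, 0.088, -0.002]
contact_force: [-0.3, 0.3, -2.0]
gripper_width: 0.459
time: 15.47
tool_pos: [0.4641, 0.0102, 0.1431]
tool_rot: [0.0, 0.996, 0.087, -0.001]
contact_force: [0.4, -0.7, -0.8]
gripper_width: 0.459
time: 15.72
tool_pos: [0.4664, 0.0118, 0.1439]
tool_rot: [-0.0, 0.996, 0.088, 0.0]
contact_force: [0.4, 0.4, -0.3]
gripper_width: 0.457
pos [0.4664 0.0118 0.1439] yaw 10.14 tilt [0.0002 0.0003] F [ 0.4  0.4 -0.3] w 0.457 t 15.7167
shift now-axes cm [-0.06  0.12 11.79]  shift after-turn axes cm [-0.06  0.12 11.79]  turn -0.03
```

View pics/p6.png

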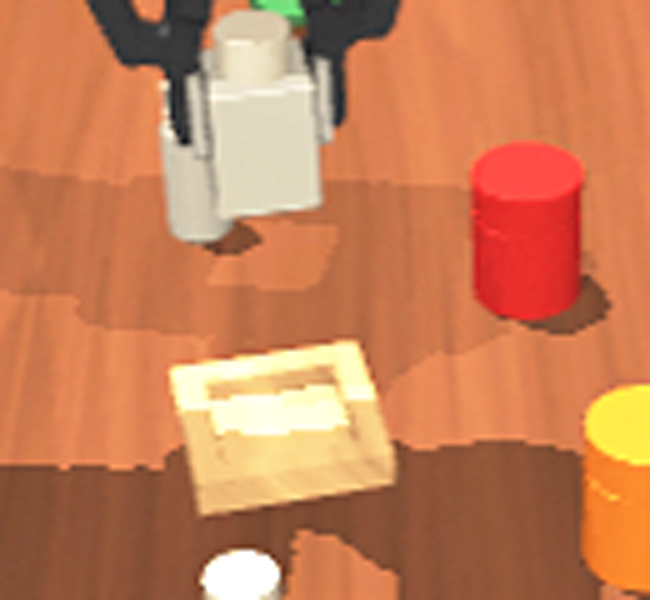

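The bottle is square with the well, both front edges sloping the same way in the crop. Descend.

```bash
python3 -m crank '[[-0.05,0.1,1,0],[0,0,2,0],[0,0,2,0],[0,0,2,0],[0,0,1.5,0],[0,0,1,0],[0,0,0.5,0],[0,0,0.4,0],[0,0,0,0],[0,0,0,0]]'; python3 d.py 0.466 0.0105 0.026 10.3
python3 - <<'E'
from plant import manip
from h import *
S=manip.grab_frame("side");crop(S,200,200,330,300,5,"pics/p7.png")
E
```

```text
time: 16.6
tool_pos: [0.4664, 0.0104, 0.0406]
tool_rot: [0.0, 0.996, 0.089, 0.001]
contact_force: [0.5, 0.4, -1.3]
gripper_width: 0.46
pos [0.4664 0.0104 0.0406] yaw 10.19 tilt [ 0.0011 -0.0002] F [ 0.5  0.4 -1.3] w 0.46 t 16.6
shift now-axes cm [-0.04 -0.02  1.46]  shift after-turn axes cm [-0.04 -0.02  1.46]  turn -0.02
```

View pics/p7.png

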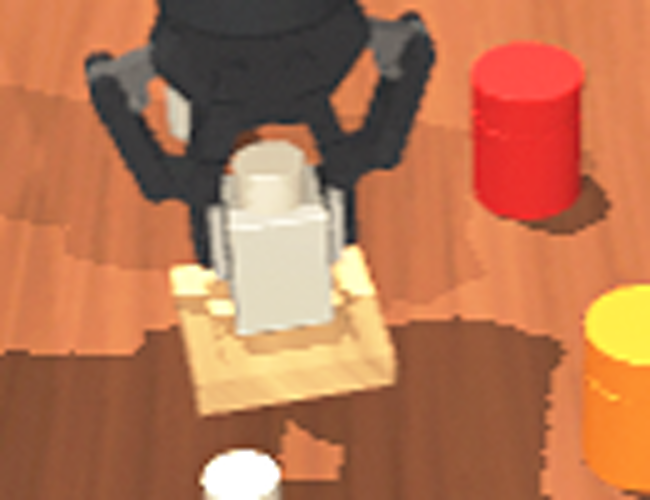

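The bottle is centred over the square well. Lowering gently.

```bash
python3 -m crank '[[0,0,0.4,0],[0,0,0.4,0],[0,0,0.3,0],[0,0,0.15,0],[0,0,0,0],[0,0,0,0]]';python3 -m crank '[[0,0,0.1,0],[0,0,0.1,0],[0,0,0,0],[0,0,0,0]]'; python3 d.py 0.466 0.0105 0.026 10.3
```

```text
time: 17.15
tool_pos: [0.4656, 0.0104, 0.0273]
tool_rot: [-0.0, 0.996, 0.089, -0.0]
contact_force: [0.1, -0.4, -1.3]
gripper_width: 0.464
time: 17.48
tool_pos: [0.4661, 0.0103, 0.0259]
tool_rot: [0.0, 0.996, 0.089, 0.0]
contact_force: [0.5, -0.2, 1.8]
gripper_width: 0.459
pos [0.4661 0.0103 0.0259] yaw 10.18 tilt [ 0.0007 -0.0001] F [ 0.5 -0.2  1.8] w 0.459 t 17.4833
shift now-axes cm [-0.   -0.02 -0.01]  shift after-turn axes cm [-0.   -0.02 -0.01]  turn -0.02
```

```bash
python3 -m crank '[[0,0,0,0],[0,0,0,0],[0,0,0,0],[0,0,0,0],[0,0,0,0],[0,0,0,0],[0,0,0,0]]' 1; python3 -m crank '[[0,0,-1,0],[0,0,-2,0],[0,0,-2,0],[0,0,-2,0],[0,0,-2,0],[0,0,-2,0],[0,0,-2,0],[0,0,0,0.9],[0,0,0,0.9],[0,0,0,0]]'; python3 d.py 0.4247 0.1785 0.15 -0.6;  python3 - <<'E'
from plant import manip
from h import *
S=manip.grab_frame("side");crop(S,200,200,330,300,5,"pics/p8.png")
E
```

```text
time: 18.07
tool_pos: [0.4657, 0.0103, 0.0255]
tool_rot: [0.0, 0.996, 0.089, -0.0]
contact_force: [-0.1, -0.4, -0.1]
gripper_width: 1.001
time: 18.9
tool_pos: [0.4661, 0.0103, 0.1569]
tool_rot: [0.0, 1.0, -0.006, 0.001]
contact_force: [-0.2, -0.4, -0.8]
gripper_width: 0.998
pos [0.4661 0.0103 0.1569] yaw -0.7 tilt [ 0.002  -0.0003] F [-0.2 -0.4 -0.8] w 0.998 t 18.9
shift now-axes cm [ -4.35 -16.77   0.68]  shift after-turn axes cm [ -4.32 -16.77   0.69]  turn -0.02
```

View pics/p8.png

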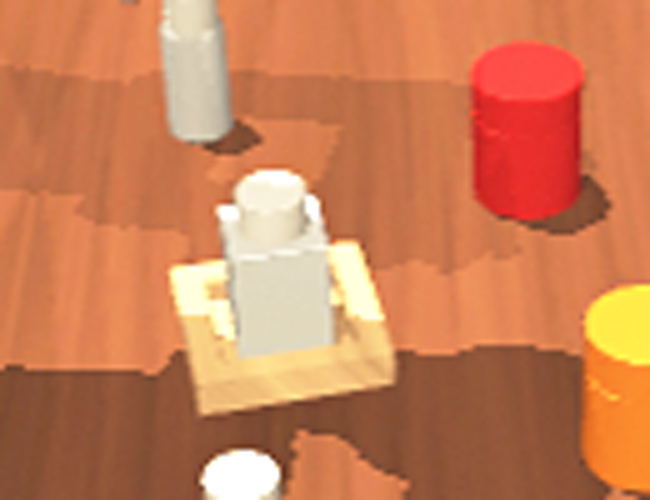

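The bottle stands in the well. I'll verify its squareness from the top view once the arm has moved clear.

```bash
python3 -m crank '[[-0.4,-1.5,0,0],[-0.6,-2.5,0,0],[-0.6,-2.5,0,0],[-0.6,-2.5,0,0],[-0.6,-2.5,0,0],[-0.6,-2.5,0,0],[-0.6,-1.5,0,0],[-0.3,-1.2,0,0],[0,0,0,0],[0,0,0,0]]'; python3 d.py 0.4247 0.1785 0.022 -0.6;  python3 - <<'E'
from plant import manip
from h import *
S=manip.grab_frame("top");crop(S,280,245,345,310,8,"pics/p9.png")
x0,y0,x1,y1=290,250,335,300;s=8
S=manip.grab_frame("side");crop(S,220,205,300,285,7,"pics/p9s.png")
E
```

```text
time: 19.78
tool_pos: [0.4242, 0.178, 0.1554]
tool_rot: [0.0, 1.0, -0.004, -0.0]
contact_force: [0.4, -0.3, -0.5]
gripper_width: 1.001
pos [0.4242 0.178  0.1554] yaw -0.44 tilt [-0.0004 -0.0005] F [ 0.4 -0.3 -0.5] w 1.001 t 19.7833
shift now-axes cm [ 0.05 -0.06 13.34]  shift after-turn axes cm [ 0.05 -0.05 13.34]  turn 0.03
```

View pics/p9.png

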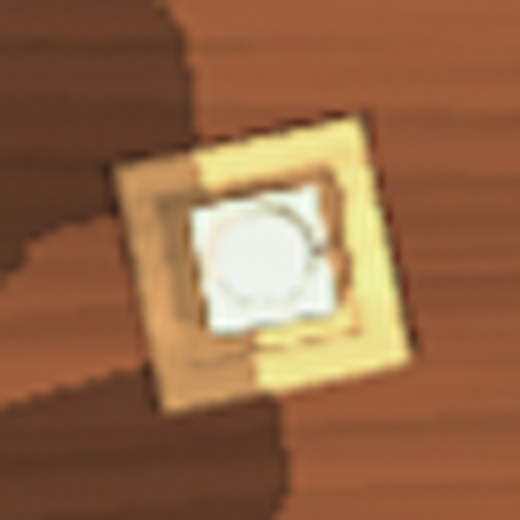

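View pics/p9s.png

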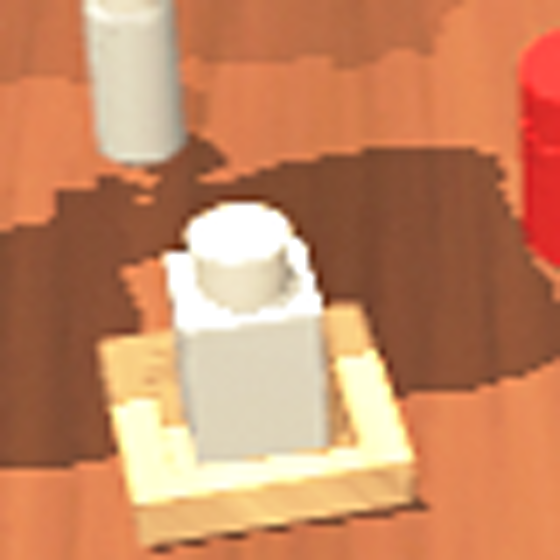

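From the top, the bottle's face (corners (190,210), (318,185), (337,318), (212,335) in the crop) is yawed about 9°, against about 10° for the well. It is square and in the well. On to the slim bottle.

```bash
python3 -m crank '[[0.05,-0.05,1.8,0],[0,0,2,0],[0,0,2,0],[0,0,2,0],[0,0,2,0],[0,0,1.5,0],[0,0,1.4,0],[0,0,0.8,0],[0,0,0,0],[0,0,0,0]]'; python3 d.py 0.4247 0.1785 0.02 -0.6
python3 - <<'E'
from plant import manip
from h import *
S=manip.grab_frame("side");crop(S,180,140,310,240,5,"pics/p10.png")
E
```

```text
time: 20.72
tool_pos: [0.4251, 0.1778, 0.0205]
tool_rot: [0.0, 1.0, -0.006, -0.0]
contact_force: [0.5, 1.1, 0.5]
gripper_width: 1.003
pos [0.4251 0.1778 0.0205] yaw -0.65 tilt [-0.0005 -0.0002] F [0.5 1.1 0.5] w 1.003 t 20.7167
shift now-axes cm [-0.04 -0.07  0.05]  shift after-turn axes cm [-0.04 -0.07  0.05]  turn -0.01
```

View pics/p10.png

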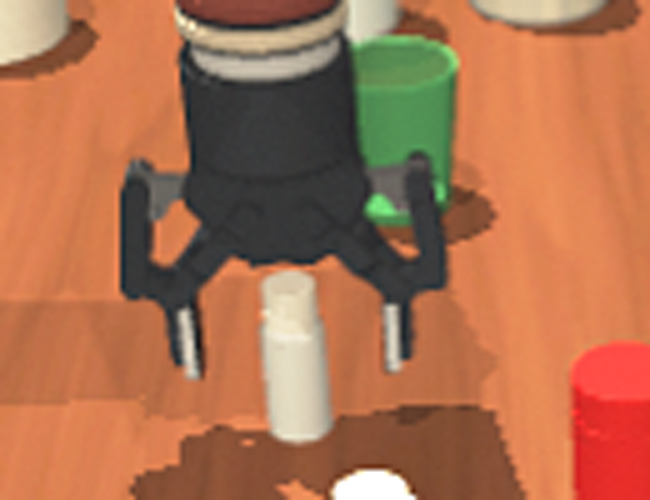

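```bash
python3 -m crank '[[0,-0.05,0,0],[0,0,0,0],[0,0,0,0],[0,0,0,0],[0,0,0,0],[0,0,0,0],[0,0,0,0],[0,0,0,0],[0,0,0,0],[0,0,0,0]]' 0;python3 -m crank '[[0,0,0,0],[0,0,0,0],[0,0,0,0]]'; python3 d.py 0.4595 -0.2052 0.026 -0.6;python3 -m crank '[[0,0,-0.5,0],[0,0,-1,0],[0,0,-1.5,0],[0,0,-2,0],[0,0,-2,0],[0,0,-2,0],[0,0,-2,0],[0,0,-2,0],[0,0,-2,0],[0,0,0,0]]'; python3 d.py 0.4595 -0.2052 0.15 -0.6
```

```text
time: 21.6
tool_pos: [0.4256, 0.179, 0.0212]
tool_rot: [-0.0, 1.0, -0.005, 0.001]
contact_force: [-0.7, 0.6, 4.9]
gripper_width: 0.331
time: 21.85
tool_pos: [0.4256, 0.179, 0.0212]
tool_rot: [-0.0, 1.0, -0.005, 0.0]
contact_force: [-0.8, -0.1, 4.6]
gripper_width: 0.33
pos [0.4256 0.179  0.0212] yaw -0.61 tilt [0.001  0.0003] F [-0.8 -0.1  4.6] w 0.33 t 21.85
shift now-axes cm [ 3.8  38.38 -0.49]  shift after-turn axes cm [ 3.79 38.38 -0.48]  turn -0.0
time: 22.68
tool_pos: [0.4274, 0.1794, 0.1756]
tool_rot: [-0.001, 1.0, -0.005, 0.004]
contact_force: [0.5, -0.1, -0.2]
gripper_width: 0.335
pos [0.4274 0.1794 0.1756] yaw -0.61 tilt [0.008  0.0019] F [ 0.5 -0.1 -0.2] w 0.335 t 22.6833
shift now-axes cm [ 3.61 38.43  2.51]  shift after-turn axes cm [ 3.62 38.42  2.56]  turn -0.0
```

```bash
python3 -m crank '[[0,1.5,0,0],[0.3,3,0,0],[0.4,3.5,0,0],[0.4,3.5,0,0],[0.4,3.5,0,0],[0.4,3.5,0,0],[0.4,3.5,0,0],[0.4,3.5,0,0],[0.4,3.5,0,0],[0.4,3,0,0]]'; python3 -m crank '[[0.2,3,0,0],[0,2,0,0],[0,1,0,0],[0,0.4,0,0],[0,0,0,0],[0,0,0,0]]'; python3 d.py 0.4595 -0.2052 0.0272 -0.6
python3 - <<'E'
from plant import manip
from h import *
import pickle
S=manip.grab_frame("side");crop(S,180,230,320,390,4,"pics/p11.png")
E
```

```text
time: 23.52
tool_pos: [0.4557, -0.1435, 0.1694]
tool_rot: [-0.0, 1.0, -0.006, -0.001]
contact_force: [0.1, 0.1, -0.4]
gripper_width: 0.332
time: 24.02
tool_pos: [0.4577, -0.2046, 0.17]
tool_rot: [-0.001, 1.0, -0.005, -0.0]
contact_force: [0.8, 0.4, -0.5]
gripper_width: 0.336
pos [ 0.4577 -0.2046  0.17  ] yaw -0.58 tilt [-0.0007  0.001 ] F [ 0.8  0.4 -0.5] w 0.336 t 24.0167
shift now-axes cm [ 0.19  0.08 14.28]  shift after-turn axes cm [ 0.18  0.06 14.28]  turn 0.0
```

View pics/p11.png

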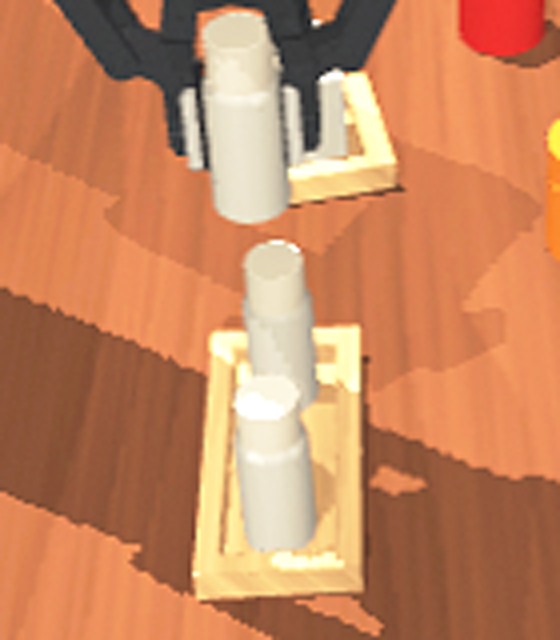

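```bash
python3 - <<'E'
from h import *;import pickle
S=pickle.load(open("F0.pkl","rb"))["side"]
for dy in(-.005,0,.005):
  print(dy,((proj(S,[(.4577,-.2046+dy,.2268),(.4577,-.2046+dy-.015,.1488)])-[180,230]+.5)*4-.5).round(1))
E
python3 -m crank '[[0.19,0.07,1,0],[0,0,2,0],[0,0,1.5,0],[0,0,1,0],[0,0,0.5,0],[0,0,0,0],[0,0,0,0]]'; python3 d.py 0.4595 -0.2052 0.0272 -0.6
```

```text
-0.005 [[235.2  39.3]
 [251.  234. ]]
0 [[235.8  31.3]
 [251.5 225.3]]
0.005 [[236.4  23.4]
 [252.  216.6]]
time: 24.65
tool_pos: [0.46, -0.2061, 0.1107]
tool_rot: [0.0, 1.0, -0.005, 0.0]
contact_force: [0.2, 0.7, -0.0]
gripper_width: 0.334
pos [ 0.46   -0.2061  0.1107] yaw -0.59 tilt [ 0.0002 -0.0001] F [ 0.2  0.7 -0. ] w 0.334 t 24.65
shift now-axes cm [-0.05 -0.09  8.35]  shift after-turn axes cm [-0.05 -0.09  8.35]  turn 0.0
```

The predicted cap centre (236,31) matches what I see (236,32), so the bottle hasn't slipped. Lower between the neighbours.

```bash
python3 -m crank '[[-0.05,-0.08,0,0],[0,0,1,0],[0,0,1,0],[0,0,1.2,0],[0,0,1.2,0],[0,0,1,0],[0,0,0.8,0],[0,0,0.6,0],[0,0,0,0],[0,0,0,0]]'; python3 d.py 0.4595 -0.2052 0.0272 -0.6
python3 - <<'E'
from plant import manip
from h import *
S=manip.grab_frame("side");crop(S,180,230,320,390,4,"pics/p12.png")
E
```

```text
time: 25.48
tool_pos: [0.4592, -0.2054, 0.0421]
tool_rot: [-0.0, 1.0, -0.005, -0.0]
contact_force: [0.1, -1.0, -0.2]
gripper_width: 0.338
pos [ 0.4592 -0.2054  0.0421] yaw -0.62 tilt [-0.0006  0.0004] F [ 0.1 -1.  -0.2] w 0.338 t 25.4833
shift now-axes cm [ 0.03 -0.02  1.49]  shift after-turn axes cm [ 0.03 -0.02  1.49]  turn -0.0
```

View pics/p12.png

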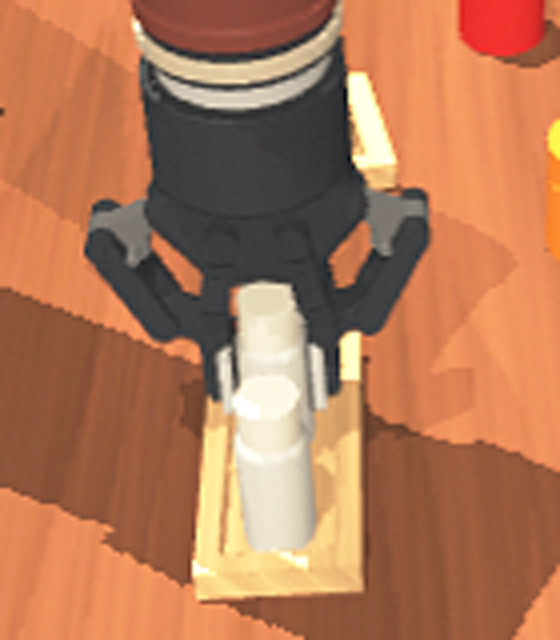

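The near mate hasn't moved (cap still at (268,398)), and the forces are nil. Settling the bottle gently.

```bash
python3 -m crank '[[0.02,0,0.4,0],[0,0,0.4,0],[0,0,0.3,0],[0,0,0.2,0],[0,0,0,0],[0,0,0,0]]';python3 -m crank '[[0,0,0.1,0],[0,0,0.1,0],[0,0,0,0],[0,0,0,0]]'; python3 d.py 0.4595 -0.2052 0.0272 -0.6
```

```text
time: 26.03
tool_pos: [0.4594, -0.2054, 0.0293]
tool_rot: [-0.0, 1.0, -0.005, -0.0]
contact_force: [0.4, -0.6, -0.5]
gripper_width: 0.337
time: 26.37
tool_pos: [0.4595, -0.2055, 0.0275]
tool_rot: [0.0, 1.0, -0.005, -0.0]
contact_force: [0.6, -0.9, -0.3]
gripper_width: 0.334
pos [ 0.4595 -0.2055  0.0275] yaw -0.62 tilt [-0. -0.] F [ 0.6 -0.9 -0.3] w 0.334 t 26.3667
shift now-axes cm [ 0.   -0.03  0.03]  shift after-turn axes cm [ 0.   -0.03  0.03]  turn -0.0
```

```bash
python3 -m crank '[[0,0,0.07,0],[0,0,0,0],[0,0,0,0],[0,0,0,0]]'; python3 d.py 0.4595 -0.2052 0.0272 -0.6
```

```text
time: 26.7
tool_pos: [0.4597, -0.2056, 0.0272]
tool_rot: [0.0, 1.0, -0.005, 0.0]
contact_force: [-1.8, 0.3, 3.9]
gripper_width: 0.335
pos [ 0.4597 -0.2056  0.0272] yaw -0.61 tilt [ 0.0002 -0.0002] F [-1.8  0.3  3.9] w 0.335 t 26.7
shift now-axes cm [-0.02 -0.04 -0.  ]  shift after-turn axes cm [-0.02 -0.04 -0.  ]  turn -0.0
```

```bash
python3 -m crank '[[0,0,0,0],[0,0,0,0],[0,0,0,0],[0,0,0,0],[0,0,0,0],[0,0,0,0],[0,0,0,0],[0,0,0,0]]' 1; python3 -m crank '[[0,0,-0.5,0],[0,0,-1,0],[0,0,-2,0],[0,0,-2,0],[0,0,-2,0],[0,0,-2,0],[0,0,-2,0],[0,0,-2,0],[0,0,-2,0],[0,0,0,0]]';python3 -m crank '[[0,-3,0,0],[0,-4,0,0],[0,-4,0,0],[0,-4,0,0],[0,-4,0,0],[0,-4,0,0],[0,-4,0,0],[0,-4,0,0],[0,-4,0,0],[0,0,0,0]]'
python3 - <<'E'
from plant import manip
from h import *
import pickle
S=manip.grab_frame("side");T=manip.grab_frame("top")
pickle.dump((S,T),open("F1.pkl","wb"))
cv2.imwrite("pics/e_s.png",S["img"][:,:,::-1]);cv2.imwrite("pics/e_t.png",T["img"][:,:,::-1])
crop(S,190,200,430,390,3.1,"pics/e_sc.png");crop(T,280,160,500,310,3.6,"pics/e_tc.png")
E
```

```text
time: 27.37
tool_pos: [0.4595, -0.2055, 0.0268]
tool_rot: [0.0, 1.0, -0.005, 0.0]
contact_force: [-0.6, -0.4, -0.3]
gripper_width: 0.997
time: 28.2
tool_pos: [0.462, -0.207, 0.1881]
tool_rot: [0.003, 1.0, -0.005, 0.004]
contact_force: [1.5, 0.4, 1.5]
gripper_width: 0.997
time: 29.03
tool_pos: [0.4622, 0.1502, 0.1817]
tool_rot: [-0.001, 1.0, -0.002, -0.0]
contact_force: [0.6, -0.1, -0.7]
gripper_width: 1.003
```

View pics/e_s.png

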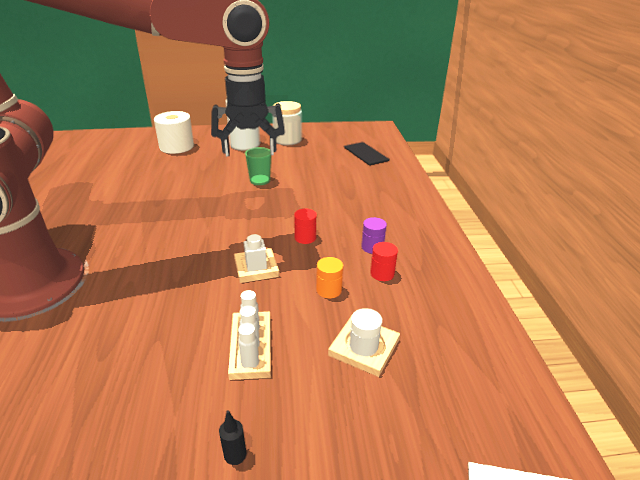

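View pics/e_sc.png

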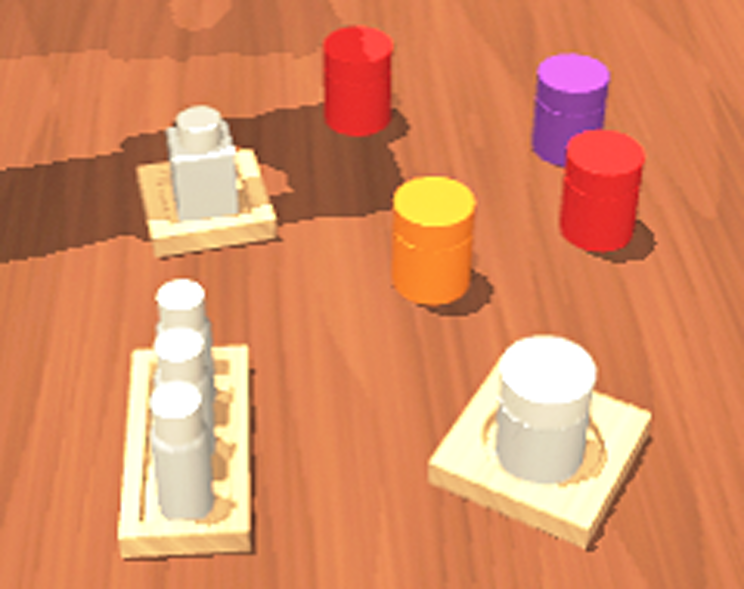

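View pics/e_tc.png

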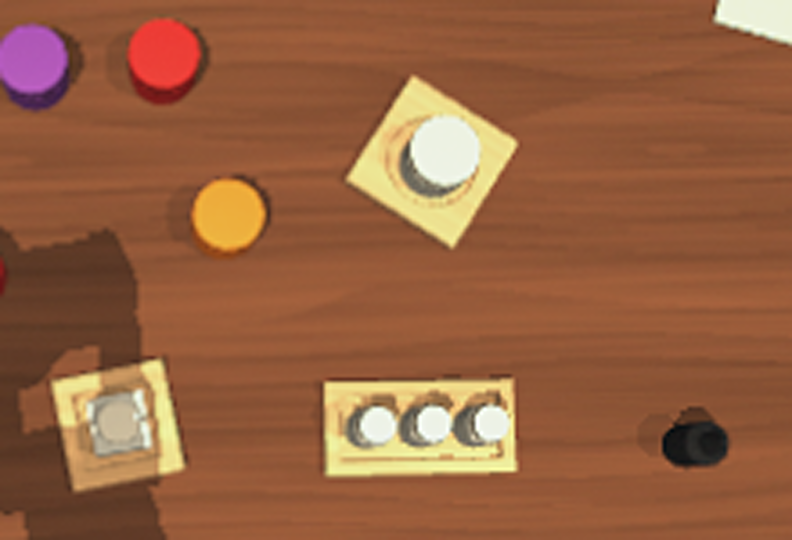

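All three containers are seated and upright. In the top view the caps in the rack are evenly spaced, and the glue, glass and look-alikes haven't moved. One quick numeric check of before against after, then I hand in.

```bash
python3 - <<'E'
from h import *;import pickle
F=pickle.load(open("F0.pkl","rb"));S,T=pickle.load(open("F1.pkl","rb"))
t=lambda p:(np.array([p])+.5)/3.6-.5+[280,160]; s=lambda p:(np.array([p])+.5)/3.1-.5+[190,200]
for n,a,b,z in[("pot",(444,151),(548,369),.070),("slim",(433,425),(181,349),.084),("mateL",(377,427),(181,297),.084),("mateR",(490,423),(177,399),.084),("sq",(120,423),(199,122),.077)]:
    print(n,back(T,t(a),z)[0,:2].round(4),back(S,s(b),z)[0,:2].round(4))
for n,(x0,y0,x1,y1) in{"glue":(215,405,250,470),"glass":(245,160,275,190),"mateR":(238,340,260,370)}.items():
    print(n,np.abs(F["side"]["img"][y0:y1,x0:x1].astype(int)-S["img"][y0:y1,x0:x1]).mean().round(2))
E
python3 - <<'E'
from plant import manip
print(manip.job_done(),manip.state()["time"])
E
```

```text
pot [ 0.6494 -0.2214] [ 0.6512 -0.2238]
slim [ 0.4577 -0.2038] [ 0.461  -0.2089]
mateL [ 0.4573 -0.1653] [ 0.46   -0.1688]
mateR [ 0.4581 -0.243 ] [ 0.4599 -0.2444]
sq [0.4643 0.0095] [0.4664 0.006 ]
glue 3.28
glass 3.98
mateR 9.34
the job is handed in; nothing more can be done
the job is handed in; nothing more can be done
```

I put the pot in the round well, then the square bottle in the square well, then the slim bottle in the rack gap. Each was lowered until it touched the well floor (about 2–4 N), then released. I handed the job in at about 29 s of the 83 s allowed.

- **Position:** In both cameras all three stand upright in their wells, within a few mm of centre. The top and side views differ by 2–5 mm, slightly more than the 2 mm calibration, because I picked the cap centres by hand.
- **Squareness:** From the top, the square bottle's yaw is about 9° against 10° for its well. One oblique side view before that suggested it might be a few degrees off, but the top view did not bear this out.
- **Bystanders:** The bottles already in the rack measure within about 2 mm of where they started. The glue bottle and glass look unmoved. The small before/after pixel differences, largest at the right rack bottle, look like changed arm shadows, but I did not check that separately.

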